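# Sound the pin block and mark its clear bore

## Robot

A 6-joint arm with a two-finger parallel gripper is mounted at the origin on a cart in front of the work surface, level with it; the furniture and walls round the work are solid. World frame = base frame: x ahead of the robot, y to its left, z up, the work surface at z = 0. Lengths are in m, angles in rad, forces in N, time in s.
With the tool pointing down it reaches from about 0.3 to 0.825 m from the base axis. Payload 5.4 kg.
Tool frame: the origin (TCP) lies at the very end of the fingers, on their centre line; the grasp point (between the pads) lies 19 mm behind it; z points along the fingers, y is the line along which they close (so a half turn about z gives the same grasp; the last joint's range is limited). The gripper opens to 92 mm and grips with 3 to 60 N. Pads are 20 mm wide; open, the fingers measure 128 mm over their backs; the gripper's body (75 mm by 189 mm) begins 69 mm behind the grasp point.
Start: joints at [1.027, 0.158, 1.597, -0, 1.386, -0.21], TCP at [0.188, 0.543, 0.215] pointing down, gripper open.
Joint ranges: [-2.91, 2.91], [-0.94, 2.29], [0.18, 2.7], [-1.29, 4.43], [0.17, 2.64], [-3, 3]. Speed limits (rad/s): [2.57, 2.57, 3.14, 3.14, 3.14, 3.14].

## Interface

Orientations are given as a unit quaternion [x, y, z, w].
In Python, from workcell import arm gives the robot as it stands.
- The arm moves only by the tool send_rows, never from a script. Its argument "increments" is a list of rows, each a list of 7 numbers: the shift along the world's x, y, z normalised to -1 to 1, where 1 is 0.2 m, then the turn, a rotation vector about the world's x, y, z normalised to -1 to 1, where 1 is 45 degrees, then the closure in counts, from 0 (fully open) to 255 (shut). A call has exactly 10 rows; each row is the pose to reach, as a shift and turn from the pose commanded when the call began; what a row does not reach only later rows make up. A row lasts 1/8 s, in which the tool goes at most 62.5 mm and 10.7 degrees, less where a joint would pass 70% of its speed; a pose out of reach is approached as far as the arm can. A call with a number of a shift or a turn outside -1 to 1 is refused whole. A call with a gripper value outside its range is refused whole. The fingers move at their own pace and stop on an object; "squeeze" is the grip in N (left out, the last holds). Time passes only in rows, so rows that repeat a pose let the fingers close, or fill a call up. It gives the time, the measured TCP pose, the force, the opening and the grip force at its end, in the units of the state.
- arm.get_obs(): the state, without advancing time (a new reading comes with each control period).
- arm.grab_frame(name): name is "scene" or "side" or "wrist"; returns (picture, depth): 480x640x3 uint8, red, green, blue; 480x640 float32, m along the optical axis (not along the pixel's ray), 0 where there is no reading.
- arm.calibration(name): a dict with "fx", "fy", "cx", "cy" (pixels), "D" ([k1, k2, p1, p2, k3] as OpenCV has them; the pictures are not rectified), "T" (4x4, takes a point from camera to world coordinates). Camera axes: x right, y down, z forward; pixel columns grow to the right and rows downward; lengths in m; the calibration is good to about 2 mm. A picture is of the moment at which its call begins: read the wrist's pose just before it. calibration takes no time and is no camera call; for the wrist camera it gives the pose at the moment of the call.
- arm.sign_off(): hands the job in; it is judged then, once.
The state is a dict: "time_s": time; "joint_pos": joint angles; "qd": joint speeds; "tau": joint torques, N m; "tool_pos": TCP position; "tcp_rot": TCP orientation; "wrist_force": force on the tool from outside, world axes, zero at the start; "wrist_torque": the same for the moment, N m; "opening": finger opening in m; "gripper_force": force on a finger pad.
Only numpy, scipy, OpenCV 4.12 (cv2) and the standard library are available. Lean on these libraries where they do the work, as an engineer would, in place of code of your own. Each camera call takes 0.05 s, during which the arm holds its last target. There are 200 camera calls.

## Task

Two of the three bores in the wooden pin block are clogged part-way down with hardened cement, and you cannot tell which by looking at their mouths. Sound the bores with the steel rod from the leaning holder until you have found the deepest one, and leave the rod standing in it, right down on the bottom. Then slide the open collar sideways through its gap onto the rod so that it lies flat on top of the block with the rod well inside its ring, and let go of it; do not knock over the thread cone or the bottle.

Things in the scene. Friction and masses are not known exactly. Their poses are not given: they have to be found in the camera images.
- pin_block: Fixed hardwood block, 100 (x) x 190 (y) x 85 mm high, z up; origin at the centre of its underside. Three upright round bores of 14 mm diameter with a 2.5 mm countersink open in its top face (z = 85 mm) on its y axis: at y = -52, 0 and +52 mm, x = 0. Their mouths look alike. One bore (any of the three) is clear and 72 mm deep, with a flat floor; the other two are plugged, one at 27 to 37 mm and the other at 47 to 55 mm below the top face.
- rod: Loose steel sounding rod, 130 mm long, 90 g: shaft 10 mm in diameter with a blunt tapered tip (6 mm across at the end), and from 100 to 130 mm above the tip a dark round head 22 mm in diameter to hold it by. Origin at the tip's end on the axis; z runs along the rod from tip to head. At the start it stands in the leaning holder, its head towards the robot, about 30 degrees from upright. Standing on the bottom of the clear bore it shows 58 mm above the block.
- rod_72 (a point): Point on the rod's axis 72 mm above its tip; it lies level with the block's top face when the rod stands on the bottom of the clear bore.
- rod_holder: Fixed leaning holder: wooden foot 110 x 80 x 12 mm carrying a steel tube of 23 mm outer and 13 mm inner diameter, 60 mm long, closed below, that leans 30 degrees from upright towards the foot's -x side. The rod's tip stands 54 mm inside the tube; pull it out along its axis. Origin at the centre of the foot's underside, z up; the tube's lower end is at x = +20, z = 14 mm.
- collar: Loose open collar, 60 g, lying flat on the bench: a C bent from 6 mm round steel wire, hole 16 mm, outside 28 mm, open towards its own +x with a gap 13 mm wide between the rounded ends (the rod's shaft passes the gap, its head does not pass the hole). An upright dark tab, 10 mm thick (y), reaches from x = -12 to x = -48 mm and from the underside to z = 34 mm: hold it there across its thickness. Origin at the hole's centre, level with the underside; z up.
- thread: Bystander: red thread cone, 50 mm in diameter, 68 mm high, loose, standing left of the block; origin at the centre of its underside, z up.
- primer: Bystander: white bottle with a blue spout, 49 mm in diameter, 150 mm high, loose, standing on the bench to the right of the block; origin at the centre of its underside, z up.
There are look-alikes about, which are no part of the job. What is shaped like the collar but purple is not meant.

How it is judged:
On the way, in this order (a step that is already met when the one before it is completed fails the run):
1. the rod stands on the bottom of the clear bore (z of rod in the frame of pin_block between 0.008 and 0.016 m and x of rod in the frame of pin_block between -0.012 and 0.012 m and y of rod in the frame of pin_block between -0.065 and 0.065 m and angle between rod's own z axis and vertical below 0.1 rad), for 0.2 s.
2. the collar is round the rod, flat on the block (all of step 1 and horizontal distance between collar and rod_72 below 0.0065 m and z of collar in the frame of pin_block between 0.082 and 0.0885 m and angle between collar's own z axis and vertical below 0.08 rad), for 0.2 s.
At the end, for the whole second after the job is handed in: The rod stands in the clear bore, its tip within 3 mm of the floor (72 mm below the top face) and less than 0.1 rad from upright; the collar lies flat on the block's top face (within 3.5 mm of it, 0.08 rad), its centre within 6.5 mm of the rod's axis, sideways; both at rest and released (all of step 2 and linear speed of each of rod, collar below 0.01 m/s); the robot touches nothing.
It fails at once if the thread cone is knocked over (angle between thread's own z axis and vertical above 0.6 rad).
It fails at once if the bottle is knocked over (angle between primer's own z axis and vertical above 0.6 rad).
It also fails if it takes over 61 s, if anything falls off the work surface, if the arm or the gripper's body presses on something with over 40 N, if the wrist force passes 120 N, or if a joint passes its speed limit or range.

## Working session

There is one attempt and no reset: what is moved stays moved. The work goes in short steps, Python scripts to look and compute and a tool call to move; the robot and the scene stay as the last step left them, time stands still between calls to the robot, and variables do not carry over. Pictures are saved under pics/ and viewed, at most 10 in all, crops included, and the job is handed in when it is done.

Besides the shell and the picture viewer there is one more tool, called after ">>>" as name([rows], argument=value, ...), one row to a line, values as JSON. send_rows: Moves the arm, as the interface text tells. Scaled input: -1 to 1 covers 0.2 m each way for a shift and 45 degrees each way for a turn. Its arguments: {"type":"object","properties":{"increments":{"type":"array"},"squeeze":{"type":"number"}},"required":["increments"]}

```bash
mkdir -p pics; ls
python3 - <<'E'
from workcell import arm
import cv2,numpy as np
for n in("scene","side"):
    p,d=arm.grab_frame(n); cv2.imwrite(f"pics/{n}.png",p[:,:,::-1]); np.savez(f"{n}.npz",p=p,d=d)
    c=arm.calibration(n);print(n,c["fx"],c["cx"],c["cy"],np.round(c["D"],3),np.round(c["T"],3).tolist())
o=arm.get_obs();print(o["tool_pos"],o["tcp_rot"],o["time_s"])
E
```

```text
pics
scene 527.0166535361133 328.21888115679656 244.86719297910906 [-0.111  0.     0.     0.     0.   ] [[0.487, -0.465, 0.739, -0.287], [-0.873, -0.273, 0.404, -0.425], [0.014, -0.842, -0.539, 0.732], [0.0, 0.0, 0.0, 1.0]]
side 515.9288572947867 318.8213861454655 241.99182637972726 [-0.13  0.    0.    0.    0.  ] [[-0.94, -0.231, 0.252, 0.324], [-0.341, 0.602, -0.722, 0.875], [0.015, -0.764, -0.645, 0.816], [0.0, 0.0, 0.0, 1.0]]
[0.18811977 0.54276226 0.21373776] [ 1.66138452e-01  9.86102081e-01 -7.77738407e-04 -3.08779218e-04] 0.1
```

View pics/scene.png

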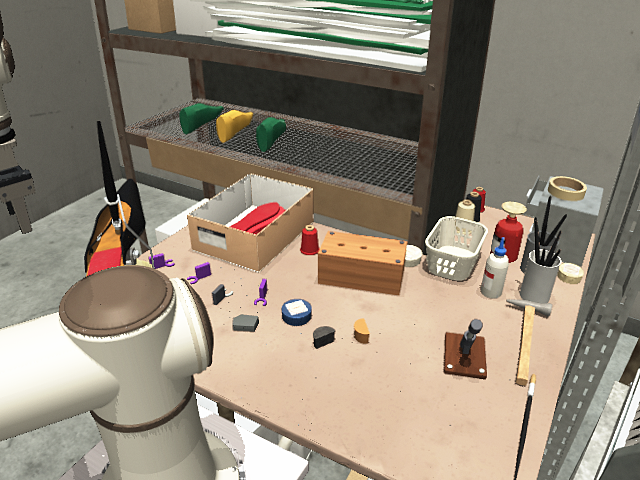

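View pics/side.png

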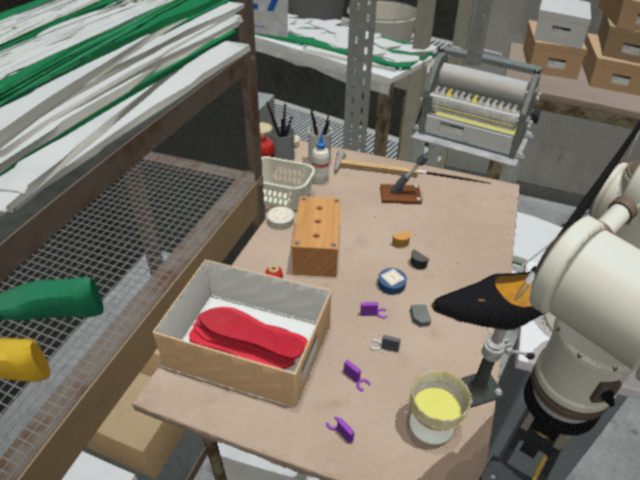

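Scene view: the block is at (362,262), with the rod in its holder at (470,340). The open collar (dark tab, bright ring) is at (222,294), and at (390,343) in the side view.
Things that could be taken for the collar:
- Purple look-alikes at (160,261), (202,271) and (262,291), ruled out by colour.
- Grey wedge at (245,323) and black piece at (323,337), which have no ring.

I choose (222,294) and will check it in a close crop.

```bash
cat > h.py <<'E'
import numpy as np,cv2
from workcell import arm
def ray(c,uv):
    K=np.array([[c["fx"],0,c["cx"]],[0,c["fy"],c["cy"]],[0,0,1]])
    q=cv2.undistortPoints(np.array(uv,float).reshape(-1,1,2),K,np.array(c["D"],float),criteria=(3,50,1e-9)).reshape(-1,2)
    T=np.array(c["T"]); return T[:3,3],(np.c_[q,np.ones(len(q))])@T[:3,:3].T
def onz(c,uv,z):
    o,r=ray(c,uv); return o+r*((z-o[2])/r[:,2])[:,None]
def cloud(c,d):
    v,u=np.mgrid[0:480,0:640]; o,r=ray(c,np.c_[u.ravel(),v.ravel()])
    P=o+r*d.reshape(-1,1); P[d.ravel()==0]=np.nan; return P.reshape(480,640,3)
def tri(c1,u1,c2,u2):
    o,a=ray(c1,[u1]);p,b=ray(c2,[u2]);a=a[0];b=b[0]
    s=np.linalg.lstsq(np.c_[a,-b],p-o,rcond=None)[0]
    A=o+a*s[0];B=p+b*s[1];return (A+B)/2,np.linalg.norm(A-B)
E
python3 - <<'E'
from h import *
t=[]
for n,l in(("scene",[(225,294,25),(362,255,50),(468,345,40)]),("side",[(386,343,25),(317,230,50),(405,180,40)])):
    z=np.load(n+".npz");p=z["p"][:,:,::-1];c=arm.calibration(n);X=cloud(c,z["d"])
    row=[cv2.resize(p[v-r:v+r,u-r:u+r],(266,266),interpolation=cv2.INTER_CUBIC) for u,v,r in l];t.append(np.hstack(row))
    for u,v,r in l: print(n,(u,v),np.round(X[v,u],3))
    hsv=cv2.cvtColor(p,cv2.COLOR_BGR2HSV)
    np.save(n+"_X.npy",X)
    # block top by height
    for nm,m in(("top",(abs(X[...,2]-.085)<.006)&(hsv[...,0]<25)&(hsv[...,1]>90)&(X[...,0]>.2)&(X[...,0]<.9)),):
        k,L,S,C=cv2.connectedComponentsWithStats(m.astype(np.uint8))
        i=1+np.argmax(S[1:,4]); Q=X[L==i]; print(nm,S[i],Q.mean(0).round(4),Q.min(0).round(3),Q.max(0).round(3),cv2.minAreaRect(Q[:,:2].astype(np.float32)*1000))
cv2.imwrite("pics/crops.png",np.vstack(t))
E
```

```text
Traceback (most recent call last):
  File "h.py", line 10, in cloud
    v,u=np.mgrid[0:480,0:640]; o,r=ray(c,np.c_[u.ravel(),v.ravel()])
                                   ~~~^^^^^^^^^^^^^^^^^^^^^^^^^^^^^^
  File "h.py", line 5, in ray
    q=cv2.undistortPoints(np.array(uv,float).reshape(-1,1,2),K,np.array(c["D"],float),criteria=(3,50,1e-9)).reshape(-1,2)
      ~~~~~~~~~~~~~~~~~~~^^^^^^^^^^^^^^^^^^^^^^^^^^^^^^^^^^^^^^^^^^^^^^^^^^^^^^^^^^^^^^^^^^^^^^^^^^^^^^^^^^
cv2.error: OpenCV(4.12.0) :-1: error: (-5:Bad argument) in function 'undistortPoints'
> Overload resolution failed:
>  - undistortPoints() got an unexpected keyword argument 'criteria'
>  - undistortPoints() got an unexpected keyword argument 'criteria'
```

```bash
sed -i 's/,criteria=(3,50,1e-9))/)/' h.py
python3 - <<'E'
from h import *
t=[]
for n,l in(("scene",[(225,294,25),(362,255,50),(468,345,40)]),("side",[(386,343,25),(317,230,50),(405,180,40)])):
    z=np.load(n+".npz");p=z["p"][:,:,::-1];c=arm.calibration(n);X=cloud(c,z["d"])
    row=[cv2.resize(p[v-r:v+r,u-r:u+r],(266,266),interpolation=cv2.INTER_CUBIC) for u,v,r in l];t.append(np.hstack(row))
    for u,v,r in l: print(n,(u,v),np.round(X[v,u],3))
    hsv=cv2.cvtColor(p,cv2.COLOR_BGR2HSV)
    np.save(n+"_X.npy",X)
    for nm,m in(("top",(abs(X[...,2]-.085)<.006)&(hsv[...,0]<25)&(hsv[...,1]>90)&(X[...,0]>.2)&(X[...,0]<.9)),):
        k,L,S,C=cv2.connectedComponentsWithStats(m.astype(np.uint8))
        i=1+np.argmax(S[1:,4]); Q=X[L==i]; print(nm,S[i],Q.mean(0).round(4),Q.min(0).round(3),Q.max(0).round(3),cv2.minAreaRect(Q[:,:2].astype(np.float32)*1000))
cv2.imwrite("pics/crops.png",np.vstack(t))
E
```

```text
scene (225, 294) [0.415 0.22  0.005]
scene (362, 255) [ 0.603 -0.024  0.084]
scene (468, 345) [ 0.495 -0.307  0.033]
top [ 318  231   90   36 2083] [ 0.6309 -0.014   0.0841] [ 0.56  -0.116  0.079] [0.707 0.092 0.088] ((635.3798828125, -11.709808349609375), (108.63863372802734, 191.71282958984375), 15.421182632446289)
side (386, 343) [0.408 0.226 0.021]
side (317, 230) [0.628 0.02  0.086]
side (405, 180) [ 0.492 -0.293  0.062]
top [ 292  197   48   55 2232] [ 0.6362 -0.0007  0.0867] [ 0.564 -0.112  0.079] [0.711 0.094 0.091] ((639.0172119140625, -9.934478759765625), (100.08463287353516, 195.91343688964844), 16.255817413330078)
```

View pics/crops.png

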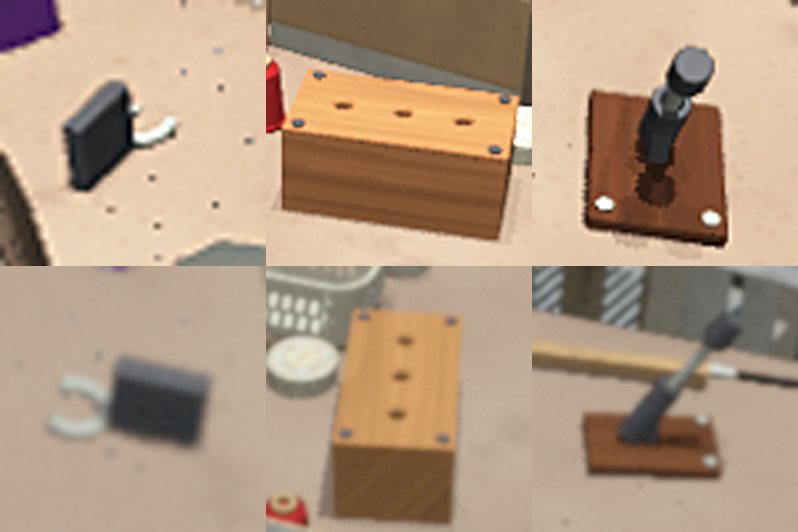

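The crops show the dark-tab steel collar with its gap pointing away from the tab: the ring is at scene (229,293) and side (376,346). They also show three bores at scene (341,244), (363,247) and (386,250), and the rod head at scene (475,327) and side (423,158).

Run:
```python
from h import *
C={n:arm.calibration(n) for n in("scene","side")}
for a,b in zip([(340.9,244.5),(363.5,247.5),(386.4,250.5)],[(316.2,235.3),(317.7,221.4),(319.3,207.8)]):
    print("bore",tri(C["scene"],a,C["side"],b),onz(C["scene"],[a],.085).round(4),onz(C["side"],[b],.085).round(4))
for n,(u,v,r),(cu,cv,cr) in(("scene",(468,345,45),(225,294,25)),("side",(405,180,45),(386,343,25))):
    z=np.load(n+".npz");p=z["p"];X=np.load(n+"_X.npy");c=C[n]
    hsv=cv2.cvtColor(p,cv2.COLOR_RGB2HSV)
    w=np.zeros((480,640),bool);w[v-r:v+r,u-r:u+r]=1
    foot=w&((hsv[...,0]<12)|(hsv[...,0]>170))&(hsv[...,1]>120)&(hsv[...,2]<150)&(X[...,2]<.022)
    Q=X[foot];print(n,"foot",len(Q),np.nanmedian(Q[:,2]),cv2.minAreaRect((Q[:,:2]*1000).astype(np.float32)))
    st=w&(X[...,2]>.025)&(X[...,2]<.17)&(hsv[...,1]<90)&(X[...,0]>.38)&(X[...,0]<.62)&(X[...,1]>-.42)&(X[...,1]<-.18)
    Q=X[st];print("steel",len(Q),Q.mean(0),Q.max(0))
    for a in np.arange(.03,.15,.015):
        s=Q[abs(Q[:,2]-a)<.0075]
        if len(s):print(round(a,3),len(s),s.mean(0).round(4))
    hm=Q[Q[:,2]>.115]; 
    w[:]=0;w[cv-cr:cv+cr,cu-cr:cu+cr]=1
    tab=w&(hsv[...,2]<95)&(hsv[...,1]<110)&(X[...,2]>.004)&(X[...,2]<.05); k,L,S,_=cv2.connectedComponentsWithStats(tab.astype(np.uint8));i=1+np.argmax(S[1:,4]);Q=X[L==i]
    top=Q[Q[:,2]>.028];print("tab",S[i],Q[:,2].max(),Q.mean(0),cv2.minAreaRect((Q[:,:2]*1000).astype(np.float32)),"top",len(top),top.mean(0) if len(top) else 0,cv2.minAreaRect((top[:,:2]*1000).astype(np.float32)) if len(top)>3 else 0)
    ring=w&(hsv[...,1]<45)&(hsv[...,2]>120);vu=np.argwhere(ring)[:,::-1].astype(float)
    R=onz(c,vu,.003);print("ring",len(R),cv2.minAreaRect((R[:,:2]*1000).astype(np.float32)))
```

```text
bore (array([0.62212007, 0.03756799, 0.08310268]), np.float64(0.004546010531077277)) [[0.6159 0.0359 0.085 ]] [[0.6235 0.0372 0.085 ]]
bore (array([ 0.63709193, -0.01241673,  0.08247368]), np.float64(0.003546517359228977)) [[ 0.6306 -0.0142  0.085 ]] [[ 0.6377 -0.0114  0.085 ]]
bore (array([ 0.65150905, -0.06294041,  0.08290921]), np.float64(0.0035568062042302295)) [[ 0.6456 -0.0642  0.085 ]] [[ 0.6522 -0.0625  0.085 ]]
scene foot 1412 0.010484116360702733 ((502.60870361328125, -302.7591857910156), (125.96520233154297, 79.99690246582031), 16.848966598510742)
steel 342 [ 0.46883022 -0.31216194  0.08620834] [ 0.50593281 -0.29198502  0.13359335]
0.03 35 [ 0.4957 -0.3025  0.0303]
0.045 39 [ 0.4893 -0.3053  0.0449]
0.06 78 [ 0.4854 -0.3067  0.0613]
0.075 25 [ 0.4811 -0.3072  0.0734]
0.09 4 [ 0.4694 -0.3109  0.0859]
0.105 27 [ 0.4517 -0.3151  0.1069]
0.12 77 [ 0.4451 -0.3204  0.1225]
0.135 57 [ 0.4505 -0.32    0.1298]
tab [212 286  13  18 125] 0.034049663067078795 [0.39157767 0.21870417 0.01849662] ((394.3960876464844, 218.8123779296875), (8.47238826751709, 38.296470642089844), 84.26963043
[... 497 characters left out ...]
112 -0.296   0.0315]
0.045 42 [ 0.5055 -0.2951  0.045 ]
0.06 59 [ 0.4967 -0.2991  0.0601]
0.075 41 [ 0.4893 -0.3058  0.0737]
0.09 21 [ 0.4774 -0.3101  0.0901]
0.105 23 [ 0.4663 -0.3108  0.1048]
0.12 49 [ 0.4598 -0.3109  0.1205]
0.135 38 [ 0.4561 -0.3157  0.1317]
tab [381 339  18  13 164] 0.03633650916221398 [0.3995926  0.22683437 0.0201607 ] ((399.96942138671875, 227.29962158203125), (33.21443176269531, 5.407942295074463), 1.9383147954940796) top 42 [0.3997798  0.22693958 0.03139056] ((399.65313720703125, 227.13433837890625), (29.79206085205078, 4.734068393707275), 6.2032036781311035)
ring 131 ((413.6163024902344, 190.638916015625), (57.00944519042969, 88.85295867919922), 6.0065813064575195)
```

>>> send_rows([
  [0.12,-0.12,0.06,0,0,0.1,0],
  [0.25,-0.25,0.12,0,0,0.2,0],
  [0.37,-0.37,0.19,0,0,0.3,0],
  [0.5,-0.5,0.25,0,0,0.4,0],
  [0.62,-0.62,0.31,0,0,0.5,0],
  [0.75,-0.75,0.37,0,0,0.6,0],
  [0.87,-0.87,0.44,0,0,0.7,0],
  [1,-1,0.5,0,0,0.8,0],
  [1,-1,0.5,0,0,0.81,0],
  [1,-1,0.5,0,0,0.81,0],
])

```text
time_s: 1.35
tool_pos: [0.3877, 0.3435, 0.3139]
tcp_rot: [-0.15, 0.989, 0.0, -0.001]
wrist_force: [0.2, -0.0, -0.2]
opening: 0.0919
gripper_force: 0.0
```

```bash
cat >> h.py <<'E'
from scipy.spatial.transform import Rotation as R
def snap(name):
    c=arm.calibration("wrist");p,d=arm.grab_frame("wrist");np.savez(name+".npz",p=p,d=d,c=c);cv2.imwrite(f"pics/{name}.png",p[:,:,::-1]);return c,p,d
def load(name):
    z=np.load(name+".npz",allow_pickle=True);return z["c"].item(),z["p"],z["d"]
def go(pos,Rt=None):
    o=arm.get_obs();Rc=R.from_quat(o["tcp_rot"])
    rv=(Rt*Rc.inv()).as_rotvec() if Rt is not None else np.zeros(3)
    print("shift",((np.array(pos)-o["tool_pos"])/.2).round(3),"turn",(rv/(np.pi/4)).round(3),"t",o["time_s"])
def tool(yaw,axis=(0,0,1)):  # tool z=-axis, tool y near horizontal dir at yaw (deg)
    z=-np.array(axis,float);z/=np.linalg.norm(z);y=np.array([np.cos(np.radians(yaw)),np.sin(np.radians(yaw)),0]);y-=z*(y@z);y/=np.linalg.norm(y)
    return R.from_matrix(np.c_[np.cross(y,z),y,z])
E
python3 - <<'E'
from h import *
c,p,d=snap("w1");o=arm.get_obs();print(o["tool_pos"],o["tcp_rot"],c["fx"],np.round(c["T"],3).tolist())
E
```

```text
[0.38748163 0.34367747 0.31381137] [-1.50699938e-01  9.88579251e-01 -5.19355725e-05 -7.68839030e-04] 359.4543957481405 [[-0.298, 0.916, 0.268, 0.311], [0.955, 0.286, 0.084, 0.319], [0.001, 0.281, -0.96, 0.484], [0.0, 0.0, 0.0, 1.0]]
```

View pics/w1.png

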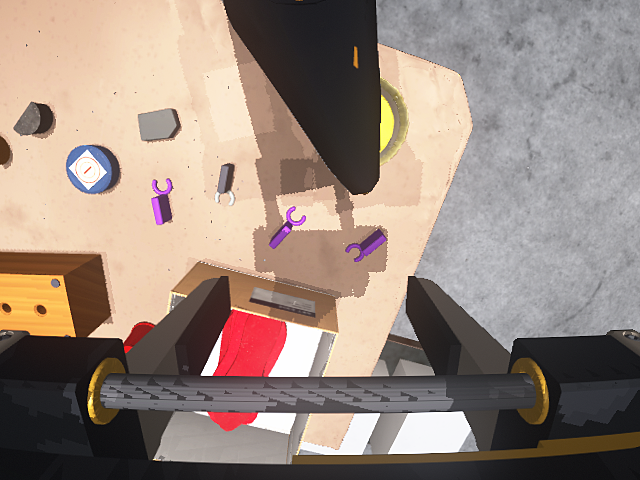

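The wrist view shows the collar at (226,185), with its tab up and its ring down, the purple look-alikes beside it, and two block bores at the left edge. I'll move on and take the second view.

>>> send_rows([
  [0.02,-0.12,0,0,0,0,0],
  [0.05,-0.25,0,0,0,0,0],
  [0.08,-0.37,0,0,0,0,0],
  [0.1,-0.5,0,0,0,0,0],
  [0.12,-0.62,0,0,0,0,0],
  [0.15,-0.75,0,0,0,0,0],
  [0.18,-0.87,0,0,0,0,0],
  [0.2,-1,0,0,0,0,0],
  [0.2,-1,0,0,0,0,0],
  [0.2,-1,0,0,0,0,0],
])

```text
time_s: 2.65
tool_pos: [0.4279, 0.1443, 0.3143]
tcp_rot: [-0.151, 0.989, 0.0, -0.0]
wrist_force: [0.5, 0.0, 0.1]
opening: 0.0918
gripper_force: 0.0
```

Run:
```python
from h import *
c,p,d=snap("w2")
```

>>> send_rows([
  [0,-0.12,0,0,0,0,0],
  [0,-0.25,0,0,0,0,0],
  [0,-0.37,0,0,0,0,0],
  [0,-0.5,0,0,0,0,0],
  [0,-0.62,0,0,0,0,0],
  [0,-0.75,0,0,0,0,0],
  [0,-0.87,0,0,0,0,0],
  [0,-1,0,0,0,0,0],
  [0,-1,0,0,0,0,0],
  [0,-1,0,0,0,0,0],
])

```text
time_s: 3.95
tool_pos: [0.4285, -0.0557, 0.3146]
tcp_rot: [-0.151, 0.989, 0.0, 0.0]
wrist_force: [-0.8, 0.2, 0.2]
opening: 0.0922
gripper_force: 0.0
```

Run:
```python
from h import *
c,p,d=snap("w3")
a=load("w2")[1]
cv2.imwrite("pics/w23.png",cv2.resize(np.vstack([a[:300],p[:300]])[:,:,::-1],(640,600)))
```

```text
(no output)
```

View pics/w23.png

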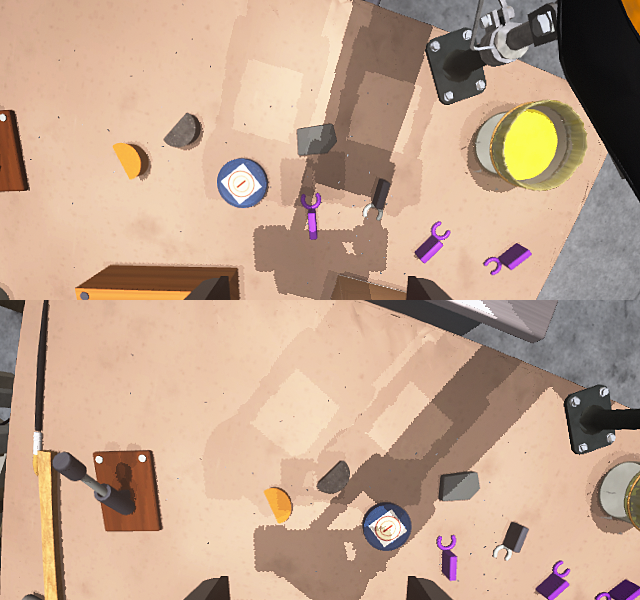

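w2 shows the collar at (378,198). In w3 the rod head is at (66,162), the tube at (118,197), the foot at (127,190), and the collar at (511,240). Next I measure the collar and the rod from the wrist views.

```bash
cat > m.py <<'E'
from h import *
def ax(Q):
    q=(Q-Q.mean(0));w,v=np.linalg.eigh(np.cov(q.T));return Q.mean(0),v[:,-1]
def collar(n,u,v,r=35):
    c,p,d=load(n);X=cloud(c,d);hsv=cv2.cvtColor(p,cv2.COLOR_RGB2HSV)
    w=np.zeros((480,640),bool);w[v-r:v+r,u-r:u+r]=1
    tab=w&(hsv[...,2]<110)&(X[...,2]>.028)&(X[...,2]<.042)&(hsv[...,1]<100)
    Q=X[tab];print(n,"tabtop",len(Q),Q.mean(0).round(4),[np.round(k,1) for k in cv2.minAreaRect((Q[:,:2]*1000).astype(np.float32))])
    ring=w&(hsv[...,1]<60)&(hsv[...,2]>130)&(X[...,2]<.015)
    k,L,S,_=cv2.connectedComponentsWithStats(ring.astype(np.uint8));i=1+np.argmax(S[1:,4])
    vu=np.argwhere(L==i)[:,::-1].astype(float);P=onz(c,vu,.003);print("ring",len(P),P.mean(0).round(4),np.round(cv2.minEnclosingCircle((P[:,:2]*1000).astype(np.float32)),1) if 0 else cv2.minEnclosingCircle((P[:,:2]*1000).astype(np.float32)))
def rod(n,box):
    c,p,d=load(n);X=cloud(c,d);hsv=cv2.cvtColor(p,cv2.COLOR_RGB2HSV)
    w=np.zeros((480,640),bool);w[box[1]:box[3],box[0]:box[2]]=1
    f=w&((hsv[...,0]<15)|(hsv[...,0]>168))&(hsv[...,1]>110)&(hsv[...,2]<170)&(X[...,2]<.022)&(X[...,2]>.004)
    Q=X[f];print(n,"foot",len(Q),np.median(Q[:,2]),cv2.minAreaRect((Q[:,:2]*1000).astype(np.float32)))
    s=w&(X[...,2]>.028)&(X[...,2]<.17)&(hsv[...,1]<100)
    Q=X[s];
    for a in np.arange(.03,.15,.01):
        t=Q[abs(Q[:,2]-a)<.005]
        if len(t):print(round(a,3),len(t),t.mean(0).round(4),t.min(0).round(3)[:2],t.max(0).round(3)[:2])
    h=Q[Q[:,2]>.11];print("cam",np.round(np.array(c["T"])[:3,3],3))
E
python3 - <<'E'
from m import *
collar("w1",226,185);collar("w2",378,198);collar("w3",511,240)
rod("w3",(35,140,165,245))
E
```

```text
w1 tabtop 44 [0.3957 0.2252 0.0312] [array([396.7, 225.2]), array([34.1,  6.9]), np.float64(15.0)]
ring 2543 [0.4227 0.2114 0.003 ] ((411.2819519042969, 220.7066192626953), 64.05580139160156)
w2 tabtop 234 [0.3974 0.22   0.0329] [array([397.8, 220.6]), array([36.1, 10.5]), np.float64(4.7)]
ring 66 [0.4264 0.2134 0.003 ] ((426.67852783203125, 214.79995727539062), 10.206604957580566)
w3 tabtop 71 [0.3963 0.216  0.0311] [array([397.6, 218.2]), array([35.1, 10.1]), np.float64(10.0)]
ring 118 [0.4258 0.2224 0.003 ] ((427.5273132324219, 223.2259521484375), 13.685956954956055)
w3 foot 4220 0.011386750403866608 ((520.0736083984375, -338.55322265625), (133.7284698486328, 159.808349609375), 15.859173774719238)
0.03 78 [ 0.5095 -0.2949  0.0314] [ 0.494 -0.307] [ 0.523 -0.29 ]
0.04 102 [ 0.5068 -0.2957  0.0401] [ 0.492 -0.305] [ 0.52  -0.291]
0.05 102 [ 0.502  -0.2978  0.0498] [ 0.486 -0.307] [ 0.514 -0.294]
0.06 169 [ 0.4929 -0.302   0.0609] [ 0.481 -0.318] [ 0.508 -0.296]
0.07 160 [ 0.4928 -0.306   0.0687] [ 0.481 -0.319] [ 0.502 -0.298]
0.08 66 [ 0.4815 -0.3088  0.0799] [ 0.473 -0.315] [ 0.489 -0.306]
0.09 70 [ 0.4751 -0.3108  0.0899] [ 0.467 -0.315] [ 0.482 -0.308]
0.1 46 [ 0.47   -0.3123  0.0986] [ 0.456 -0.316] [ 0.476 -0.31 ]
0.11 96 [ 0.46   -0.3098  0.111 ] [ 0.449 -0.32 ] [ 0.472 -0.307]
0.12 217 [ 0.4567 -0.3137  0.1202] [ 0.442 -0.331] [ 0.471 -0.308]
0.13 349 [ 0.4528 -0.3186  0.1289] [ 0.442 -0.331] [ 0.464 -0.309]
cam [ 0.351 -0.081  0.484]
```

Run:
```python
from h import *
a=np.array([-.4775,-.149,.866]);go((.42,-.2557,.23),tool(107.3,a)); print(tool(107.3,a).as_matrix())
```

```text
shift [-0.042 -1.    -0.423] turn [ 0.199 -0.636 -0.002] t 4.0
[[-8.26755400e-01 -2.97500378e-01  4.77461029e-01]
 [-2.57505632e-01  9.54721673e-01  1.48987839e-01]
 [-5.00166331e-01  2.27596801e-04 -8.65929321e-01]]
```

>>> send_rows([
  [-0.01,-0.12,-0.05,0.025,-0.08,0,0],
  [-0.01,-0.25,-0.1,0.05,-0.16,0,0],
  [-0.02,-0.37,-0.15,0.075,-0.24,0,0],
  [-0.02,-0.5,-0.2,0.1,-0.32,0,0],
  [-0.03,-0.62,-0.25,0.125,-0.4,0,0],
  [-0.03,-0.75,-0.3,0.15,-0.48,0,0],
  [-0.04,-0.87,-0.36,0.175,-0.56,0,0],
  [-0.04,-1,-0.42,0.2,-0.636,0,0],
  [-0.04,-1,-0.42,0.2,-0.636,0,0],
  [-0.04,-1,-0.42,0.2,-0.636,0,0],
])

```text
time_s: 5.25
tool_pos: [0.4437, -0.2377, 0.2448]
tcp_rot: [-0.128, 0.962, 0.036, 0.238]
wrist_force: [-0.8, -0.5, -0.9]
opening: 0.092
gripper_force: 0.0
```

Run:
```python
from m import *
c,p,d=snap("w4");print(arm.get_obs()["tool_pos"])
X=cloud(c,d);m=(X[...,2]>.028)&(X[...,2]<.17)&(abs(X[...,0]-.48)<.06)&(abs(X[...,1]+.305)<.05)
Q=X[m]
for a in np.arange(.03,.15,.01):
    t=Q[abs(Q[:,2]-a)<.005]
    if len(t):print(round(a,3),len(t),t.mean(0).round(4),t.min(0).round(3)[:2],t.max(0).round(3)[:2])
vu=np.argwhere(m)[:,::-1];print(vu.min(0),vu.max(0),np.array(c["T"])[:3,3])
h=X[m&(X[...,2]>.115)]
go((.4317,-.3304,.1716),tool(107.3,[-.4775,-.149,.866]))
```

```text
[ 0.44369331 -0.23777995  0.24496078]
0.03 56 [ 0.5009 -0.2997  0.031 ] [ 0.494 -0.312] [ 0.518 -0.291]
0.04 53 [ 0.5011 -0.2959  0.0399] [ 0.49  -0.306] [ 0.518 -0.292]
0.05 69 [ 0.4956 -0.2994  0.0504] [ 0.483 -0.311] [ 0.511 -0.294]
0.06 178 [ 0.488  -0.3045  0.0611] [ 0.48  -0.315] [ 0.504 -0.296]
0.07 171 [ 0.4929 -0.3047  0.0687] [ 0.478 -0.315] [ 0.501 -0.297]
0.08 39 [ 0.4799 -0.3083  0.0796] [ 0.474 -0.311] [ 0.487 -0.307]
0.09 5 [ 0.4758 -0.309   0.0872] [ 0.473 -0.309] [ 0.479 -0.309]
0.1 7 [ 0.4549 -0.3128  0.1034] [ 0.452 -0.315] [ 0.457 -0.309]
0.11 86 [ 0.4579 -0.3102  0.1109] [ 0.447 -0.317] [ 0.471 -0.307]
0.12 218 [ 0.4494 -0.3168  0.1218] [ 0.441 -0.331] [ 0.468 -0.309]
0.13 608 [ 0.4513 -0.3208  0.1291] [ 0.442 -0.332] [ 0.464 -0.311]
[189 138] [251 169] [ 0.29829592 -0.27925661  0.35729992]
shift [-0.06  -0.463 -0.367] turn [ 0.003 -0.048  0.045] t 5.3
```

View pics/w4.png

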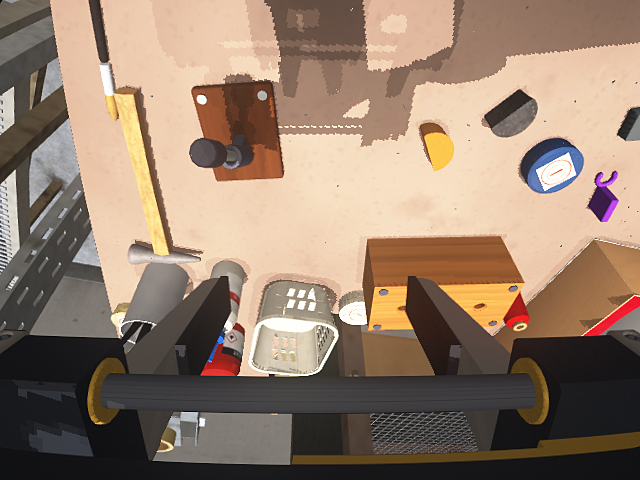

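The wrist view shows the rod head at (208,152) above its holder, clear of everything. The block is at (445,285) and the bottle at (225,300).

>>> send_rows([
  [-0.01,-0.07,-0.07,0,-0.008,0.007,0],
  [-0.02,-0.15,-0.14,0,-0.016,0.014,0],
  [-0.02,-0.22,-0.2,0,-0.024,0.02,0],
  [-0.03,-0.29,-0.27,0,-0.03,0.03,0],
  [-0.04,-0.37,-0.34,0,-0.04,0.038,0],
  [-0.048,-0.443,-0.41,0.003,-0.048,0.045,0],
  [-0.048,-0.443,-0.41,0.003,-0.048,0.045,0],
  [-0.048,-0.443,-0.41,0.003,-0.048,0.045,0],
  [-0.048,-0.443,-0.41,0.003,-0.048,0.045,0],
  [-0.048,-0.443,-0.41,0.003,-0.048,0.045,0],
])

```text
time_s: 6.55
tool_pos: [0.4756, -0.3012, 0.1889]
tcp_rot: [-0.109, 0.969, 0.034, 0.22]
wrist_force: [-0.9, -0.8, -0.1]
opening: 0.0918
gripper_force: 0.0
```

Run:
```python
from m import *
c,p,d=snap("w5");print(arm.get_obs()["tool_pos"],arm.get_obs()["joint_pos"])
X=cloud(c,d);m=(X[...,2]>.1)&(X[...,2]<.15)&(abs(X[...,0]-.48)<.06)&(abs(X[...,1]+.305)<.05)
Q=X[m];A=tool(107.3,[-.4775,-.149,.866]).as_matrix()
q=Q@A; print("in tool axes: n",len(q),np.percentile(q,[1,50,99],axis=0).round(4)); print("top z",q[:,2].min())
print("TCP in tool axes",arm.get_obs()["tool_pos"]@A)
t=Q[q[:,2]<q[:,2].min()+.004];print(t.mean(0),(t@A).min(0),(t@A).max(0))
go((.4676,-.316,.1023),R.from_matrix(A))
```

```text
[ 0.4756194  -0.30117583  0.18890343] [-1.03327809 -0.03890326  1.92066097  0.46976666  1.17340779 -2.99438754]
in tool axes: n 1091 [[-0.3631 -0.4515  0.0539]
 [-0.3531 -0.441   0.0557]
 [-0.3432 -0.4309  0.0767]]
top z 0.053304558131952666
TCP in tool axes [-0.41014957 -0.42899305  0.01864117]
[ 0.44994511 -0.32216439  0.1284475 ] [-0.364215   -0.45235148  0.05330456] [-0.3429234  -0.43089482  0.05728578]
shift [-0.04  -0.074 -0.433] turn [ 0.004 -0.099  0.093] t 6.6
```

Run:
```python
from m import *
go((.4357,-.3267,.156),tool(85,[-.4775,-.149,.866]))
```

```text
shift [-0.2   -0.128 -0.165] turn [ 0.199 -0.041 -0.292] t 6.6
```

>>> send_rows([
  [-0.03,-0.02,0,0.04,-0.01,-0.06,0],
  [-0.07,-0.04,0,0.08,-0.02,-0.12,0],
  [-0.1,-0.06,-0.04,0.12,-0.025,-0.18,0],
  [-0.13,-0.09,-0.08,0.16,-0.03,-0.24,0],
  [-0.17,-0.11,-0.12,0.2,-0.04,-0.29,0],
  [-0.2,-0.128,-0.165,0.2,-0.04,-0.29,0],
  [-0.2,-0.128,-0.165,0.2,-0.04,-0.29,0],
  [-0.2,-0.128,-0.165,0.2,-0.04,-0.29,0],
  [-0.2,-0.128,-0.165,0.2,-0.04,-0.29,0],
  [-0.2,-0.128,-0.165,0.2,-0.04,-0.29,0],
])

```text
time_s: 7.85
tool_pos: [0.4359, -0.3268, 0.1559]
tcp_rot: [0.018, 0.966, 0.083, 0.245]
wrist_force: [-0.0, 0.4, -0.1]
opening: 0.0916
gripper_force: 0.0
```

Run:
```python
from m import *
o=arm.get_obs();print(o["joint_pos"])
go((.466,-.3172,.101),tool(85,[-.4775,-.149,.866]))
```

```text
[-1.18389385 -0.01013631  1.98685336  0.56852487  1.1820529  -2.94216606]
shift [ 0.15   0.048 -0.275] turn [-0.001 -0.001 -0.002] t 7.85
```

>>> send_rows([
  [0.04,0.01,-0.07,0,0,0,0],
  [0.08,0.025,-0.14,0,0,0,0],
  [0.12,0.035,-0.21,0,0,0,0],
  [0.15,0.048,-0.275,0,0,0,0],
  [0.15,0.048,-0.275,0,0,0,100],
  [0.15,0.048,-0.275,0,0,0,255],
  [0.15,0.048,-0.275,0,0,0,255],
  [0.15,0.048,-0.275,0,0,0,255],
  [0.15,0.048,-0.275,0,0,0,255],
  [0.15,0.048,-0.275,0,0,0,255],
], squeeze=30)

```text
time_s: 9.1
tool_pos: [0.4656, -0.3173, 0.1007]
tcp_rot: [0.019, 0.966, 0.083, 0.245]
wrist_force: [-0.4, 0.9, -0.4]
opening: 0.034
gripper_force: 0.0
```

>>> send_rows([
  [0,0,0,0,0,0,255],
  [0,0,0,0,0,0,255],
  [-0.02,-0.006,0.036,0,0,0,255],
  [-0.05,-0.016,0.09,0,0,0,255],
  [-0.08,-0.025,0.145,0,0,0,255],
  [-0.11,-0.034,0.2,0,0,0,255],
  [-0.14,-0.043,0.255,0,0,0,255],
  [-0.17,-0.053,0.308,0,0,0,255],
  [-0.19,-0.06,0.346,0,0,0,255],
  [-0.19,-0.06,0.346,0,0,0,255],
])

```text
time_s: 10.35
tool_pos: [0.4276, -0.3299, 0.1705]
tcp_rot: [0.019, 0.966, 0.082, 0.245]
wrist_force: [0.1, -0.1, -2.2]
opening: 0.0212
gripper_force: 30.0
```

Run:
```python
from m import *
o=arm.get_obs();print(o["joint_pos"])
go((.5,-.18,.3),tool(85))
go((.637,-.0115,.3),tool(85))
```

```text
[-1.20344237 -0.03794975  1.98250289  0.56050613  1.21768419 -2.9395968 ]
shift [0.362 0.749 0.647] turn [-0.184  0.641 -0.061] t 10.35
shift [1.047 1.592 0.647] turn [-0.184  0.641 -0.061] t 10.35
```

>>> send_rows([
  [0,0.03,0.12,-0.01,0.05,0,255],
  [0.02,0.1,0.25,-0.03,0.12,-0.01,255],
  [0.06,0.2,0.37,-0.05,0.2,-0.02,255],
  [0.11,0.3,0.5,-0.08,0.28,-0.02,255],
  [0.16,0.4,0.62,-0.1,0.36,-0.03,255],
  [0.22,0.5,0.75,-0.13,0.45,-0.04,255],
  [0.28,0.62,0.75,-0.155,0.54,-0.05,255],
  [0.36,0.75,0.75,-0.184,0.641,-0.061,255],
  [0.36,0.75,0.75,-0.184,0.641,-0.061,255],
  [0.36,0.75,0.75,-0.184,0.641,-0.061,255],
])

```text
time_s: 11.6
tool_pos: [0.4994, -0.1793, 0.3191]
tcp_rot: [0.044, 0.999, 0.001, -0.001]
wrist_force: [0.1, 0.1, -0.4]
opening: 0.0209
gripper_force: 30.0
```

Run:
```python
from m import *
o=arm.get_obs();print(o["joint_pos"])
go((.6,-.012,.24),tool(85))
```

```text
[-5.73156452e-01 -5.38821322e-03  1.56614327e+00  8.69660080e-04
  1.58305880e+00 -2.05651751e+00]
shift [ 0.503  0.836 -0.396] turn [-0.002 -0.002  0.   ] t 11.6
```

>>> send_rows([
  [0.06,0.1,-0.03,0,0,0,255],
  [0.12,0.2,-0.06,0,0,0,255],
  [0.18,0.3,-0.1,0,0,0,255],
  [0.24,0.4,-0.15,0,0,0,255],
  [0.3,0.5,-0.2,0,0,0,255],
  [0.36,0.6,-0.25,0,0,0,255],
  [0.43,0.72,-0.3,0,0,0,255],
  [0.5,0.835,-0.39,0,0,0,255],
  [0.5,0.835,-0.39,0,0,0,255],
  [0.5,0.835,-0.39,0,0,0,255],
])

```text
time_s: 12.85
tool_pos: [0.5993, -0.0137, 0.2422]
tcp_rot: [0.045, 0.999, 0.0, -0.0]
wrist_force: [0.1, -0.3, -1.0]
opening: 0.021
gripper_force: 30.0
```

Run:
```python
from m import *
c,p,d=snap("w6");o=arm.get_obs();print(o["tool_pos"],o["tcp_rot"])
X=cloud(c,d)
hsv=cv2.cvtColor(p,cv2.COLOR_RGB2HSV);m=(abs(X[...,2]-.085)<.005)&(hsv[...,0]<25)&(hsv[...,1]>90)
Q=X[m];print(len(Q),np.median(Q[:,2]),cv2.minAreaRect((Q[:,:2]*1000).astype(np.float32)))
s=p[:,:,::-1].copy();cv2.imwrite("pics/w6.png",s)
for n in("scene","side"):
    q,dd=arm.grab_frame(n);np.savez(n+"6.npz",p=q,d=dd)
```

```text
[ 0.59953223 -0.01374905  0.24260884] [4.47737152e-02 9.98997079e-01 3.59431575e-04 1.47439006e-04]
16092 0.08450401204577812 ((696.236083984375, -7.160614013671875), (262.13140869140625, 642.2431640625), 9.23078727722168)
```

View pics/w6.png

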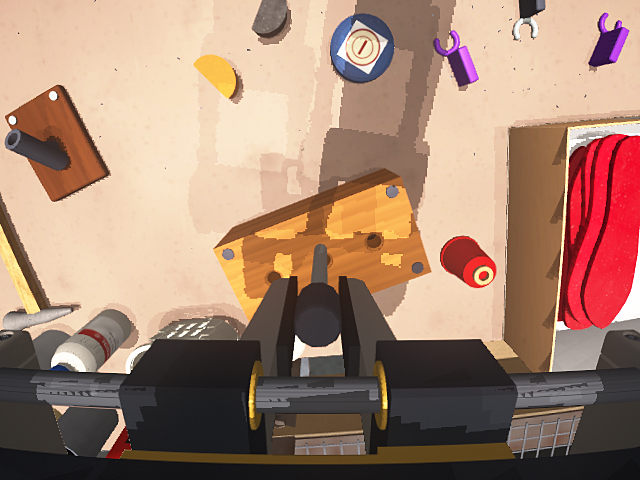

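w6 shows the left bore at (374,241), the right bore at (275,277), and the rod tip at (320,246) covering the middle bore. The thread cone is at (468,262).

Run:
```python
from m import *
c,p,d=load("w6");g=cv2.cvtColor(p,cv2.COLOR_RGB2HSV)[...,2]
for u,v in((374,241),(275,277)):
    w=g[v-14:v+15,u-14:u+15];t=(w<95).astype(np.uint8)
    k,L,S,C=cv2.connectedComponentsWithStats(t);i=1+np.argmax(S[1:,4])
    ct=C[i]+[u-14,v-14];print(S[i],ct,onz(c,[ct],.085).round(4))
b=p[225:300,300:345].astype(int)
for v in range(238,254,2): print(v,p[v,308:334].sum(1)//3)
for z in(.14,.1466,.15): print(onz(c,[(320,247)],z).round(4))
s=load("w6")[1][190:310,200:440,::-1];cv2.imwrite("pics/c6.png",cv2.resize(s,(800,400),interpolation=cv2.INTER_CUBIC))
```

```text
[ 8  7  8  6 31] [371.48387097 236.70967742] [[0.6174 0.0351 0.085 ]]
[  7  15  22  14 179] [280.90502793 285.63687151] [[ 0.6598 -0.0564  0.085 ]]
238 [114 115 113 116 116 115 117 117 117 115 115 114 114 113 114 114 112 110
 111 110 110 105 177 183 183 184]
240 [117 116 116 117 114 115 115 114 113 114 113 113 111 110 112 113 115 117
 117 119 119 118 130 118 117 118]
242 [114 114 114 114 113 113 113 110 111 114 114 117 119 120 120 121 121 121
 121 122 122 123 122 122 122 121]
244 [113 112 111 111 112 114 116 119 123 109  89  86  87  97  97 100 116 124
 122 123 122 121 122 120 119 117]
246 [115 115 118 121 119 120 126 100  83  83  86  86  84  95  94  92  88  95
 120 120 115 113 110 111 111 113]
248 [122 120 121 119 122 126  97  82  84  86  86  84  97 100  94  92  91  85
  84 110 112 129 135 135 135 135]
250 [121 121 121 121 122 126  88  80  84  86  85  84  96  97  94  91  91  82
  88 135 137 137 136 136 136 136]
252 [119 134 135 132 133 112  82  81  85  86  86  97  98  98  94  86  85  84
  81 122 137 136 131 131 128 126]
[[ 0.6057 -0.0133  0.14  ]]
[[ 0.6036 -0.0132  0.1466]]
[[ 0.6026 -0.0131  0.15  ]]
```

View pics/c6.png

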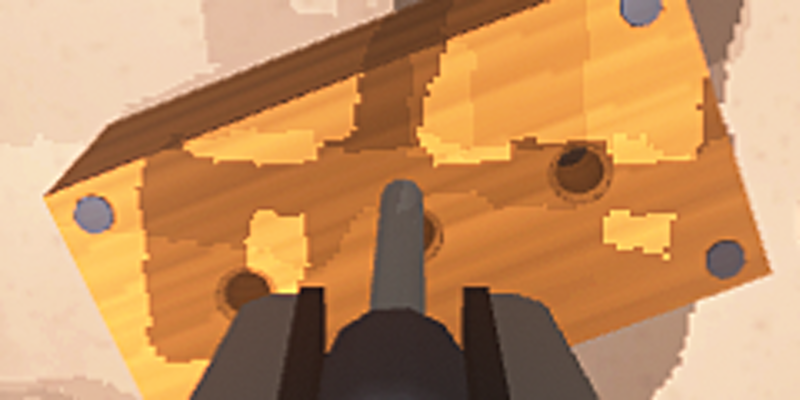

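Run:
```python
from m import *
c,p,d=load("w6");o=arm.get_obs();print(o["tool_pos"])
print("bores",onz(c,[(374,241.6),(324,259.6),(274.1,277.6)],.085).round(4))
print("tip",onz(c,[(321.5,248.5)],.1466).round(4))
# tip from depth and shaft axis from both fixed cams
X=cloud(c,d);m=np.zeros((480,640),bool);m[244:285,308:332]=1
m&=(X[...,2]>.12)&(X[...,2]<.25)
Q=X[m];print(len(Q))
for a in np.arange(.14,.21,.01):
    t=Q[abs(Q[:,2]-a)<.005]
    if len(t):print(round(a,3),len(t),t.mean(0).round(4),t.min(0).round(4),t.max(0).round(4))
for n in("scene","side"):
    z=np.load(n+"6.npz");cc=arm.calibration(n);X=cloud(cc,z["d"])
    m=(np.hypot(X[...,0]-.6,X[...,1]+.0137)<.015)&(X[...,2]>.13)&(X[...,2]<.23);Q=X[m];print(n,len(Q),Q[:,2].min() if len(Q) else 0)
    for a in np.arange(.14,.23,.015):
        t=Q[abs(Q[:,2]-a)<.0075]
        if len(t):print(round(a,3),len(t),t.mean(0).round(4))
```

```text
[ 0.59968792 -0.01349917  0.24274538]
bores [[ 0.6225  0.0372  0.085 ]
 [ 0.6363 -0.0117  0.085 ]
 [ 0.6507 -0.062   0.085 ]]
tip [[ 0.605  -0.0121  0.1466]]
584
0.15 31 [ 0.601  -0.0128  0.1515] [ 0.5997 -0.0177  0.1466] [ 0.6033 -0.0085  0.155 ]
0.16 45 [ 0.6005 -0.013   0.1605] [ 0.5992 -0.0176  0.1553] [ 0.6031 -0.0087  0.1649]
0.17 48 [ 0.6002 -0.0131  0.1699] [ 0.5986 -0.0183  0.1651] [ 0.6024 -0.0089  0.1747]
0.18 61 [ 0.5995 -0.0133  0.1799] [ 0.5984 -0.0181  0.1751] [ 0.6019 -0.0091  0.185 ]
0.19 63 [ 0.5992 -0.0136  0.1901] [ 0.5979 -0.0186  0.1851] [ 0.6015 -0.0092  0.195 ]
0.2 72 [ 0.5986 -0.0136  0.2   ] [ 0.5969 -0.0183  0.1953] [ 0.6012 -0.0094  0.2049]
scene 155 0.14573499978888427
0.14 2 [ 0.6009 -0.0133  0.1464]
0.155 26 [ 0.6008 -0.0133  0.1556]
0.17 30 [ 0.6003 -0.0133  0.1704]
0.185 29 [ 0.5996 -0.0134  0.1851]
0.2 24 [ 0.5981 -0.0143  0.2003]
0.215 30 [ 0.5979 -0.0147  0.2152]
side 147 0.1472990272899083
0.14 1 [ 0.6063 -0.0087  0.1473]
0.155 23 [ 0.6061 -0.0077  0.1555]
0.17 28 [ 0.6049 -0.008   0.171 ]
0.185 24 [ 0.6047 -0.0081  0.1855]
0.2 28 [ 0.6037 -0.0087  0.2005]
0.215 26 [ 0.6031 -0.0091  0.2146]
```

>>> send_rows([
  [0.06,0.003,-0.05,-0.01,0.03,0,255],
  [0.12,0.006,-0.1,-0.02,0.06,0,255],
  [0.176,0.009,-0.2,-0.02,0.06,0,255],
  [0.176,0.009,-0.27,-0.02,0.06,0,255],
  [0.176,0.009,-0.32,-0.02,0.06,0,255],
  [0.176,0.009,-0.37,-0.02,0.06,0,255],
  [0.176,0.009,-0.42,-0.02,0.06,0,255],
  [0.176,0.009,-0.47,-0.02,0.06,0,255],
  [0.176,0.009,-0.505,-0.02,0.06,0,255],
  [0.176,0.009,-0.505,-0.02,0.06,0,255],
], squeeze=8)

```text
time_s: 14.25
tool_pos: [0.6345, -0.0104, 0.14]
tcp_rot: [0.044, 0.999, -0.008, -0.024]
wrist_force: [0.2, 0.7, -2.2]
opening: 0.0218
gripper_force: 8.0
```

```bash
cat >> m.py <<'E'
def headz():
    o=arm.get_obs();t=o["tool_pos"];print("tcp",t.round(4),"F",np.round(o["wrist_force"],2),"open",o["opening"],"t",o["time_s"])
    for n in("scene","side"):
        p,d=arm.grab_frame(n);X=cloud(arm.calibration(n),d)
        m=(np.hypot(X[...,0]-t[0],X[...,1]-t[1])<.014)&(X[...,2]>.09)&(X[...,2]<t[2]-.002);Q=X[m]
        g=cv2.cvtColor(p,cv2.COLOR_RGB2GRAY)
        s=Q[np.argsort(-Q[:,2])]
        for a in np.arange(.09,t[2],.006):
            k=abs(X[...,2]-a)<.003;k&=m
            if k.sum()>2:print(n,round(a,3),k.sum(),X[k].mean(0).round(4),"width",np.ptp(np.argwhere(k)[:,1])+1,"gray",int(g[k].mean()))
E
python3 -c "
from m import *
headz()"
```

```text
tcp [ 0.6345 -0.0104  0.14  ] F [ 0.18  0.74 -2.19] open 0.02183214777300421 t 14.25
scene 0.09 5 [ 0.6319 -0.0105  0.0909] width 5 gray 90
scene 0.096 11 [ 0.631  -0.0119  0.0962] width 5 gray 94
scene 0.102 11 [ 0.6311 -0.0118  0.1018] width 5 gray 97
scene 0.108 13 [ 0.6308 -0.0118  0.1085] width 5 gray 98
scene 0.114 7 [ 0.6311 -0.0121  0.1143] width 4 gray 102
scene 0.12 11 [ 0.6317 -0.0121  0.1199] width 4 gray 101
scene 0.126 7 [ 0.6314 -0.0117  0.126 ] width 4 gray 101
scene 0.132 10 [ 0.6301 -0.0114  0.132 ] width 4 gray 95
scene 0.138 7 [ 0.6318 -0.0113  0.1364] width 4 gray 87
side 0.09 9 [ 0.6336 -0.0088  0.0915] width 8 gray 94
side 0.096 7 [ 0.6382 -0.0087  0.0959] width 4 gray 94
side 0.102 6 [ 0.6364 -0.0071  0.1017] width 4 gray 97
side 0.108 10 [ 0.6368 -0.0063  0.1085] width 4 gray 96
side 0.114 6 [ 0.6359 -0.0064  0.1132] width 4 gray 98
side 0.12 9 [ 0.6367 -0.0057  0.1195] width 4 gray 106
side 0.126 9 [ 0.6368 -0.0064  0.1252] width 4 gray 107
```

The rod is in the middle bore, 41 mm down with no contact. Going down to about 62 mm.

>>> send_rows([
  [0,0,-0.015,0,0,0,255],
  [0,0,-0.03,0,0,0,255],
  [0,0,-0.045,0,0,0,255],
  [0,0,-0.06,0,0,0,255],
  [0,0,-0.07,0,0,0,255],
  [0,0,-0.08,0,0,0,255],
  [0,0,-0.09,0,0,0,255],
  [0,0,-0.1,0,0,0,255],
  [0,0,-0.105,0,0,0,255],
  [0,0,-0.105,0,0,0,255],
])

```text
time_s: 15.6
tool_pos: [0.6348, -0.0104, 0.1197]
tcp_rot: [0.044, 0.999, -0.008, -0.024]
wrist_force: [-0.2, 0.2, -0.8]
opening: 0.0214
gripper_force: 8.0
```

```bash
python3 -c "
from m import *
headz();snap('w7')"
```

```text
tcp [ 0.6348 -0.0104  0.1197] F [-0.2   0.18 -0.82] open 0.021354841679277776 t 15.6
scene 0.09 7 [ 0.6319 -0.0109  0.0915] width 5 gray 93
scene 0.096 10 [ 0.631  -0.0126  0.0961] width 5 gray 95
scene 0.102 13 [ 0.6313 -0.0113  0.1021] width 5 gray 94
scene 0.108 9 [ 0.6321 -0.0115  0.1075] width 5 gray 98
scene 0.114 7 [ 0.6314 -0.011   0.1135] width 3 gray 103
side 0.09 7 [ 0.6323 -0.0081  0.091 ] width 9 gray 96
side 0.096 10 [ 0.6363 -0.0066  0.0958] width 4 gray 97
side 0.102 8 [ 0.6367 -0.0069  0.102 ] width 4 gray 97
side 0.108 4 [ 0.6367 -0.0065  0.1066] width 4 gray 94
```

```bash
python3 -c "
from m import *
for n,t in(('w6',(.5997,-.0135,.2427)),('w7',(.6348,-.0104,.1197))):
    c,p,d=load(n);X=cloud(c,d);m=(np.hypot(X[...,0]-t[0],X[...,1]-t[1])<.009)&(X[...,2]>t[2]-.01)
    Q=X[m];h=Q[:,2]-t[2];print(n,len(Q),np.percentile(h,[5,25,50,75,95]).round(4))
"
```

```text
w6 1194 [0.0304 0.031  0.0315 0.0319 0.0325]
w7 1425 [0.0187 0.0313 0.0318 0.0323 0.0329]
```

The head hasn't slipped in the fingers and the tip is about 63 mm down, past both plug ranges, so the middle bore is the clear one. I'll lower to the floor and release.

>>> send_rows([
  [0,0,-0.012,0,0,0,255],
  [0,0,-0.024,0,0,0,255],
  [0,0,-0.036,0,0,0,255],
  [0,0,-0.046,0,0,0,255],
  [0,0,-0.05,0,0,0,255],
  [0,0,-0.05,0,0,0,255],
  [0,0,-0.05,0,0,0,120],
  [0,0,-0.05,0,0,0,100],
  [0,0,-0.05,0,0,0,100],
  [0,0,-0.05,0,0,0,100],
])

```text
time_s: 17.0
tool_pos: [0.6347, -0.0104, 0.1096]
tcp_rot: [0.044, 0.999, -0.008, -0.024]
wrist_force: [0.6, 0.2, 0.5]
opening: 0.0556
gripper_force: 0.0
```

```bash
python3 -c "
from m import *
o=arm.get_obs();t=o['tool_pos'];c,p,d=snap('w8')
X=cloud(c,d);m=(np.hypot(X[...,0]-.636,X[...,1]+.0115)<.012)&(X[...,2]>t[2]-.01)&(X[...,2]<.2)
Q=X[m];print(t,len(Q),np.percentile(Q[:,2],[5,25,50,75,95]).round(4))
T=Q[Q[:,2]>np.median(Q[:,2])-.003];print(T.mean(0),T.min(0),T.max(0))
go((.55,.07,.23),tool(85))
"
```

```text
[ 0.63467542 -0.01041582  0.10956718] 2523 [0.1189 0.1326 0.1417 0.1425 0.1433]
[ 0.63710584 -0.00986852  0.14216781] [ 0.62788599 -0.02015915  0.13869896] [6.47913628e-01 4.53369762e-04 1.44221598e-01]
shift [-0.424  0.402  0.602] turn [ 0.018 -0.061  0.001] t 17.05
```

The head top is at 0.1425 m, so the rod stands on the floor, 58 mm proud. Now to the collar.

>>> send_rows([
  [0,0,0.15,0,0,0,80],
  [0,0,0.3,0,0,0,60],
  [0,0,0.45,0,0,0,40],
  [-0.1,0.15,0.6,0.01,-0.02,0.03,20],
  [-0.25,0.3,0.65,0.018,-0.06,0.07,0],
  [-0.42,0.5,0.65,0.018,-0.06,0.11,0],
  [-0.6,0.7,0.65,0.018,-0.06,0.15,0],
  [-0.8,0.9,0.65,0.018,-0.06,0.2,0],
  [-0.95,0.99,0.65,0.018,-0.06,0.22,0],
  [-0.95,0.99,0.65,0.018,-0.06,0.22,0],
])

```text
time_s: 18.3
tool_pos: [0.4434, 0.1887, 0.24]
tcp_rot: [-0.044, 0.999, -0.002, 0.001]
wrist_force: [0.1, -0.8, -0.1]
opening: 0.0914
gripper_force: 0.0
```

```bash
python3 -c "
from m import *
o=arm.get_obs();print(o['tool_pos'],o['joint_pos'])
c,p,d=snap('w9')
X=cloud(c,d);hsv=cv2.cvtColor(p,cv2.COLOR_RGB2HSV)
near=(abs(X[...,0]-.41)<.05)&(abs(X[...,1]-.22)<.045)
tab=near&(X[...,2]>.029)&(X[...,2]<.04)
Q=X[tab];print('tab',len(Q),np.median(Q,0).round(4),cv2.minAreaRect((Q[:,:2]*1000).astype(np.float32)))
vu=np.argwhere(tab)[:,::-1];print(vu.mean(0),vu.min(0),vu.max(0))
r=near&(X[...,2]>.0025)&(X[...,2]<.012)&(hsv[...,1]<60)&(hsv[...,2]>120)
k,L,S,_=cv2.connectedComponentsWithStats(r.astype(np.uint8));i=1+np.argmax(S[1:,4]);r=L==i
q=np.argwhere(r)[:,::-1].astype(float);P=onz(c,q,.003);print('ring',len(P),q.mean(0),cv2.minEnclosingCircle((P[:,:2]*1000).astype(np.float32)))
u,v=vu.mean(0).astype(int)
b=p[max(0,v-60):v+60,max(0,u-80):u+80,::-1];print(max(0,u-80),max(0,v-60),b.shape);cv2.imwrite('pics/c9.png',cv2.resize(b,None,fx=5,fy=5,interpolation=cv2.INTER_CUBIC))
"
```

```text
[0.44340268 0.18873751 0.23996805] [ 0.15399602 -0.10527145  1.81573815 -0.00441698  1.43037169 -1.50388275]
tab 328 [0.398  0.2203 0.0333] ((398.33843994140625, 220.65823364257812), (34.35445022583008, 10.131309509277344), 3.27907133102417)
[353.57317073 171.36280488] [348 155] [359 188]
ring 69 [358.79710145 195.63768116] ((427.0242004394531, 231.26934814453125), 8.195928573608398)
273 111 (120, 160, 3)
```

View pics/c9.png

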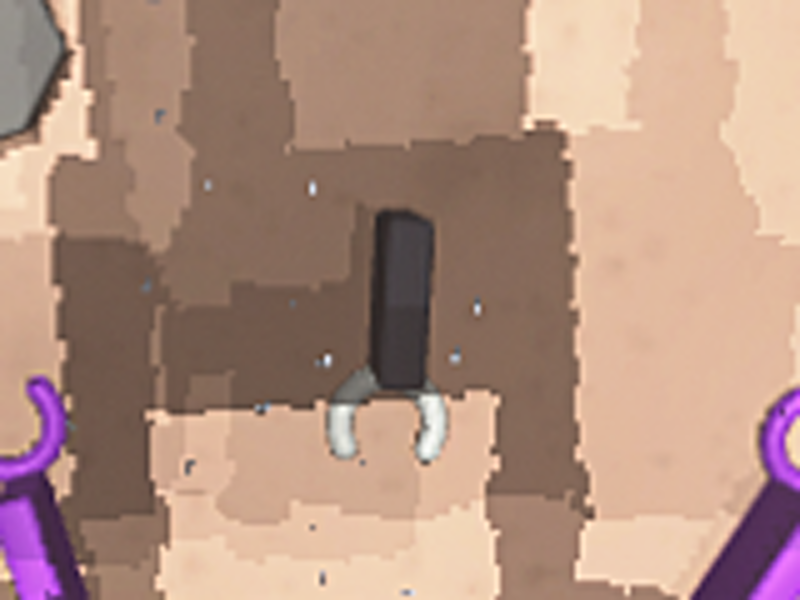

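The close view shows the dark tab at (353,171), with the steel C below it, centred at about (350.6,193.4) with arms at x = 339–362 and open towards +x. It isn't one of the purple ones.

```bash
python3 -c "
from m import *
c,p,d=load('w9')
f=lambda u,v:(273+u/5,111+v/5)
r=onz(c,[f(388,412),f(335,430),f(442,430),f(386.5,457)],.003);print(r.round(4))
t=onz(c,[f(402,216),f(400,385)],.034);print(t.round(4))
a=t.mean(0);v=r[0]-a;print('yaw tab->ring',np.degrees(np.arctan2(v[1],v[0])),np.linalg.norm(v[:2]));w=t[1]-t[0];print('tab yaw',np.degrees(np.arctan2(w[1],w[0])),np.linalg.norm(w))
X=cloud(c,d);m=(abs(X[...,0]-.40)<.03)&(abs(X[...,1]-.22)<.02)&(X[...,2]>.029)&(X[...,2]<.04)
Q=X[m][:,:2];l=cv2.fitLine((Q*1000).astype(np.float32),cv2.DIST_L2,0,.01,.01).ravel();print('fit',np.degrees(np.arctan2(l[1],l[0])))
ps=np.percentile(X[m][:,2],[50,95]);print(ps)
go((.396,.2203,.075),tool(93.3)); go((.396,.2203,.009),tool(93.3))
"
```

```text
[[0.4259 0.223  0.003 ]
 [0.4311 0.2114 0.003 ]
 [0.4288 0.2358 0.003 ]
 [0.4362 0.2238 0.003 ]]
[[0.3806 0.2182 0.034 ]
 [0.4151 0.2217 0.034 ]]
yaw tab->ring 6.245018641401801 0.028162860778069256
tab yaw 5.829075909617444 0.03476092508431269
fit 2.928483
[0.03328088 0.03453822]
shift [-0.243  0.162 -0.825] turn [ 0.006  0.003 -0.036] t 18.35
shift [-0.243  0.162 -1.155] turn [ 0.006  0.003 -0.036] t 18.35
```

>>> send_rows([
  [-0.06,0.04,-0.1,0,0,0,60],
  [-0.12,0.08,-0.2,0,0,0,115],
  [-0.18,0.12,-0.3,0,0,0,115],
  [-0.24,0.16,-0.4,0,0,0,115],
  [-0.24,0.16,-0.52,0,0,0,115],
  [-0.24,0.16,-0.64,0,0,0,115],
  [-0.24,0.16,-0.76,0,0,0,115],
  [-0.24,0.16,-0.88,0,0,0,115],
  [-0.24,0.16,-0.97,0,0,0,115],
  [-0.24,0.16,-0.97,0,0,0,115],
])

```text
time_s: 19.6
tool_pos: [0.3965, 0.2186, 0.0445]
tcp_rot: [-0.042, 0.999, -0.003, -0.001]
wrist_force: [0.2, -0.2, -0.0]
opening: 0.0505
gripper_force: 0.0
```

>>> send_rows([
  [0,0,-0.06,0,0,0,115],
  [0,0,-0.12,0,0,0,115],
  [0,0,-0.18,0,0,0,115],
  [0,0,-0.185,0,0,0,115],
  [0,0,-0.185,0,0,0,180],
  [0,0,-0.185,0,0,0,255],
  [0,0,-0.185,0,0,0,255],
  [0,0,-0.185,0,0,0,255],
  [0,0,-0.185,0,0,0,255],
  [0,0,-0.185,0,0,0,255],
], squeeze=20)

```text
time_s: 20.85
tool_pos: [0.397, 0.2196, 0.0089]
tcp_rot: [-0.042, 0.999, -0.002, 0.001]
wrist_force: [-0.1, 0.7, 2.0]
opening: 0.0098
gripper_force: 20.0
```

>>> send_rows([
  [0,0,0.2,0,0,0,255],
  [0,0,0.4,0,0,0,255],
  [0,-0.05,0.6,0,0,0,255],
  [0.1,-0.2,0.75,0,0,0,255],
  [0.2,-0.35,0.8,0,0,0,255],
  [0.3,-0.5,0.8,0,0,0,255],
  [0.45,-0.7,0.8,0,0,0,255],
  [0.6,-0.85,0.8,0,0,0,255],
  [0.7,-1,0.8,0,0,0,255],
  [0.7,-1,0.8,0,0,0,255],
])

```text
time_s: 22.1
tool_pos: [0.5375, 0.0177, 0.1683]
tcp_rot: [-0.041, 0.999, -0.002, 0.0]
wrist_force: [-0.5, 1.0, -0.6]
opening: 0.0095
gripper_force: 20.0
```

```bash
python3 -c "
from m import *
o=arm.get_obs();print(o['tool_pos'],o['joint_pos'])
c,p,d=snap('w10')
X=cloud(c,d);m=(np.hypot(X[...,0]-.636,X[...,1]+.011)<.016)&(X[...,2]>.135)&(X[...,2]<.15)
T=X[m];print(len(T),'headtop',T.mean(0),T.min(0),T.max(0))
m=(np.hypot(X[...,0]-.636,X[...,1]+.011)<.03)&(X[...,2]>.09)&(X[...,2]<.11);T=X[m];print('shaft',len(T),T.mean(0) if len(T) else 0)
go((.5608,-.0169,.12),tool(94.8))
t=o['tool_pos']
m=(abs(X[...,0]-t[0]-.03)<.04)&(abs(X[...,1]-t[1])<.03)&(abs(X[...,2]-t[2]+.003)<.008);T=X[m];print('ring',len(T),T.min(0),T.max(0))
"
```

```text
[0.53748138 0.01768633 0.1683433 ] [-0.18921187  0.10187324  1.75297807 -0.00465011  1.28539179 -1.84055625]<string>:6: RuntimeWarning: Mean of empty slice.
  ret = um.true_divide(
Traceback (most recent call last):
ValueError: zero-size array to reduction operation minimum which has no identity
```

View pics/w10.png

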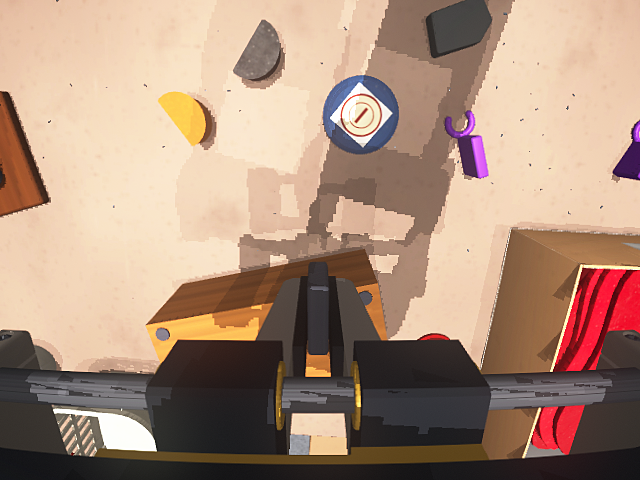

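The wrist view shows the tab held at (318,300), but the gripper hides the ring and the rod. I'll use the fixed cameras' depth from here, so no more pictures are needed.

```bash
cat >> m.py <<'E'
def rodpos():
    for n,off in(("scene",(.0035,.0019)),("side",(.0013,-.0038))):
        p,d=arm.grab_frame(n);X=cloud(arm.calibration(n),d)
        for lo,hi,nm in((.092,.110,"shaft"),(.117,.138,"head")):
            m=(np.hypot(X[...,0]-.637,X[...,1]+.0105)<.016)&(X[...,2]>lo)&(X[...,2]<hi);Q=X[m]
            if len(Q)>3:
                k=np.median(Q,0);print(n,nm,len(Q),k.round(4),"axis",(k[:2]+np.array(off)*(1 if nm=="shaft" else 2.2)).round(4))
        m=(np.hypot(X[...,0]-.637,X[...,1]+.0105)<.016)&(X[...,2]>.10)&(X[...,2]<.155);print("top",X[m][:,2].max() if m.any() else None)
def ring():
    t=arm.get_obs()["tool_pos"];print("tcp",t.round(4),arm.get_obs()["tcp_rot"].round(4))
    for n in("scene","side"):
        p,d=arm.grab_frame(n);X=cloud(arm.calibration(n),d);hsv=cv2.cvtColor(p,cv2.COLOR_RGB2HSV)
        zc=t[2]-.0089+.003
        m=(abs(X[...,0]-t[0]-.031)<.022)&(abs(X[...,1]-t[1]-.003)<.022)&(abs(X[...,2]-zc-.001)<.005)&(hsv[...,1]<70)&(hsv[...,2]>110)
        q=np.argwhere(m)[:,::-1].astype(float)
        if len(q):
            P=onz(arm.calibration(n),q,zc);print(n,len(q),"ring",P.mean(0).round(4),"x",P[:,0].min().round(4),P[:,0].max().round(4),"y",P[:,1].min().round(4),P[:,1].max().round(4),cv2.minEnclosingCircle((P[:,:2]*1000).astype(np.float32)))
E
python3 -c "
from m import *
rodpos();ring();go((.5608,-.0169,.105),tool(94.8))"
```

```text
scene shaft 33 [ 0.6358 -0.0114  0.1009] axis [ 0.6393 -0.0095]
scene head 80 [ 0.6318 -0.0142  0.1276] axis [ 0.6395 -0.01  ]
top 0.14523126035321632
side shaft 27 [ 0.6394 -0.0067  0.1001] axis [ 0.6407 -0.0105]
side head 66 [ 0.6375 -0.0015  0.1262] axis [ 0.6403 -0.0098]
top 0.14731205610487552
tcp [0.5361 0.0202 0.1683] [-4.260e-02  9.991e-01 -1.900e-03 -2.000e-04]
scene 9 ring [0.5664 0.0125 0.1624] x 0.5558 0.5735 y 0.0108 0.0149 ((564.6576538085938, 11.958902359008789), 8.962419509887695)
side 52 ring [0.5659 0.0231 0.1624] x 0.5479 0.5774 y 0.0073 0.0377 ((564.2379760742188, 21.231693267822266), 17.023530960083008)
shift [ 0.123 -0.187 -0.318] turn [ 0.005  0.001 -0.003] t 22.35
```

>>> send_rows([
  [0.03,-0.04,-0.02,0,0,0,255],
  [0.06,-0.08,-0.06,0,0,0,255],
  [0.1,-0.13,-0.12,0,0,0,255],
  [0.14,-0.183,-0.18,0,0,0,255],
  [0.14,-0.183,-0.25,0,0,0,255],
  [0.14,-0.183,-0.316,0,0,0,255],
  [0.14,-0.183,-0.316,0,0,0,255],
  [0.14,-0.183,-0.316,0,0,0,255],
  [0.14,-0.183,-0.316,0,0,0,255],
  [0.14,-0.183,-0.316,0,0,0,255],
])

```text
time_s: 23.6
tool_pos: [0.5651, -0.017, 0.1061]
tcp_rot: [-0.042, 0.999, -0.002, 0.001]
wrist_force: [0.3, 1.0, -0.3]
opening: 0.01
gripper_force: 20.0
```

```bash
python3 -c "
from m import *
rodpos();ring()
# ring arms seen from side: split by y
t=arm.get_obs()['tool_pos']
for n in('side','scene'):
    p,d=arm.grab_frame(n);c=arm.calibration(n);X=cloud(c,d)
    m=(X[...,0]>t[0]+.018)&(X[...,0]<t[0]+.05)&(abs(X[...,1]-t[1]-.003)<.022)&(X[...,2]>.0925)&(X[...,2]<.108)
    Q=X[m];print(n,len(Q))
    for x in np.arange(t[0]+.02,t[0]+.05,.004):
        k=Q[abs(Q[:,0]-x)<.002]
        if len(k): print(round(x-t[0],4),len(k),np.sort(k[:,1]).round(4)[::max(1,len(k)//8)],k[:,2].mean().round(4))
go((.6091,-.0126,.0965),tool(94.8))
"
```

```text
scene shaft 28 [ 0.6357 -0.0134  0.1012] axis [ 0.6392 -0.0115]
scene head 46 [ 0.6339 -0.0183  0.1258] axis [ 0.6416 -0.0141]
top 0.1423486742436595
side shaft 27 [ 0.6403 -0.0075  0.1005] axis [ 0.6416 -0.0113]
side head 67 [ 0.6381 -0.0016  0.1285] axis [ 0.6409 -0.01  ]
top 0.14700880385764448
tcp [ 0.565  -0.017   0.1059] [-4.240e-02  9.991e-01 -2.300e-03  7.000e-04]
scene 7 ring [ 0.5976 -0.0247  0.1   ] x 0.5903 0.6059 y -0.027 -0.0217 ((598.10595703125, -24.311918258666992), 8.192181587219238)
side 32 ring [ 0.5956 -0.0155  0.1   ] x 0.5792 0.6054 y -0.03 -0.0028 ((593.841064453125, -17.351573944091797), 15.950014114379883)
side 48
0.02 5 [-0.0123 -0.0114 -0.0101 -0.0096 -0.0079] 0.1023
0.024 10 [-0.0205 -0.0163 -0.0162 -0.0154 -0.0147 -0.0114 -0.0067 -0.0052 -0.0049
 -0.0019] 0.1035
0.028 8 [-0.0232 -0.0224 -0.0208 -0.0193 -0.0037 -0.0031 -0.0017 -0.0008] 0.1041
0.032 9 [-0.023  -0.0221 -0.0216 -0.0039 -0.0033 -0.0033 -0.0024 -0.0012 -0.0011] 0.1038
0.036 9 [-0.0231 -0.0215 -0.02   -0.0153 -0.0026 -0.0025 -0.0021 -0.0016 -0.0003] 0.1037
0.04 7 [-0.0219 -0.0206 -0.0196 -0.019  -0.0064 -0.0023 -0.0007] 0.1029
scene 7
0.028 2 [-0.0262 -0.025 ] 0.0994
0.032 4 [-0.0264 -0.026  -0.0243 -0.0228] 0.1008
0.04 1 [-0.0228] 0.0989
shift [ 0.221  0.022 -0.046] turn [ 0.006  0.001 -0.001] t 23.9
```

>>> send_rows([
  [0,0,-0.03,0,0,0,255],
  [0,0,-0.046,0,0,0,255],
  [0.03,0.003,-0.046,0,0,0,255],
  [0.06,0.006,-0.046,0,0,0,255],
  [0.09,0.008,-0.046,0,0,0,255],
  [0.12,0.011,-0.046,0,0,0,255],
  [0.15,0.014,-0.046,0,0,0,255],
  [0.18,0.016,-0.046,0,0,0,255],
  [0.215,0.019,-0.046,0,0,0,255],
  [0.215,0.019,-0.046,0,0,0,255],
])

```text
time_s: 25.15
tool_pos: [0.6083, -0.0132, 0.0964]
tcp_rot: [-0.042, 0.999, -0.002, 0.001]
wrist_force: [-0.3, -0.1, 0.2]
opening: 0.0099
gripper_force: 20.0
```

```bash
python3 -c "
from m import *
o=arm.get_obs();print(o['wrist_force'],o['tool_pos'],o['time_s']);rodpos();ring()
"
```

```text
[-0.26577199 -0.09488812  0.23011021] [ 0.60830412 -0.01324288  0.09640888] 25.15
top 0.1430449290408321
side shaft 73 [ 0.637  -0.0056  0.0969] axis [ 0.6383 -0.0094]
side head 33 [ 0.6385 -0.0013  0.1209] axis [ 0.6414 -0.0096]
top 0.12560537799494476
tcp [ 0.6077 -0.0132  0.0963] [-4.240e-02  9.991e-01 -2.200e-03  2.000e-04]
scene 5 ring [ 0.6411 -0.0212  0.0904] x 0.6376 0.6452 y -0.0238 -0.0182 ((641.7490234375, -20.715269088745117), 4.303633213043213)
side 13 ring [ 0.6417 -0.0038  0.0904] x 0.6361 0.6481 y -0.0252 0.002 ((639.0652465820312, -11.49570083618164), 13.704317092895508)
```

>>> send_rows([
  [0,0,-0.006,0,0,0,255],
  [0,0,-0.012,0,0,0,255],
  [0,0,-0.012,0,0,0,255],
  [0,0,-0.012,0,0,0,200],
  [0,0,-0.012,0,0,0,160],
  [0,0,-0.012,0,0,0,150],
  [0,0,-0.012,0,0,0,150],
  [0,0,-0.012,0,0,0,150],
  [0,0,-0.012,0,0,0,150],
  [0,0,-0.012,0,0,0,150],
])

```text
time_s: 26.6
tool_pos: [0.6078, -0.0132, 0.094]
tcp_rot: [-0.042, 0.999, -0.002, 0.0]
wrist_force: [0.2, -0.1, -0.1]
opening: 0.0379
gripper_force: 0.0
```

>>> send_rows([
  [0,0,0.05,0,0,0,150],
  [0,0,0.12,0,0,0,150],
  [0,0,0.2,0,0,0,150],
  [0,0,0.3,0,0,0,150],
  [-0.05,0,0.4,0,0,0,150],
  [-0.15,0,0.5,0,0,0,150],
  [-0.25,0,0.6,0,0,0,150],
  [-0.4,0,0.7,0,0,0,150],
  [-0.5,0,0.8,0,0,0,150],
  [-0.5,0,0.8,0,0,0,150],
])

```text
time_s: 27.85
tool_pos: [0.5085, -0.0135, 0.2571]
tcp_rot: [-0.042, 0.999, -0.003, 0.003]
wrist_force: [-0.5, -0.7, 0.7]
opening: 0.0378
gripper_force: 0.0
```

```bash
python3 -c "
from m import *
o=arm.get_obs();print(o['wrist_force'],o['tool_pos'],o['time_s']);rodpos()
c,p,d=snap('w11');X=cloud(c,d);hsv=cv2.cvtColor(p,cv2.COLOR_RGB2HSV)
def rep(nm,c,X,hsv):
    n=(abs(X[...,0]-.62)<.06)&(abs(X[...,1]+.012)<.022)
    m=n&(X[...,2]>.113)&(X[...,2]<.124)&(X[...,0]<.629);Q=X[m]
    print(nm,'tabtop',len(Q),Q.mean(0).round(4) if len(Q) else 0,cv2.minAreaRect((Q[:,:2]*1000).astype(np.float32)) if len(Q)>4 else 0, np.percentile(Q[:,2],[5,50,95]).round(4) if len(Q) else 0)
    m=n&(X[...,2]>.085)&(X[...,2]<.096)&(hsv[...,1]<70)&(X[...,0]>.62)
    q=np.argwhere(m)[:,::-1].astype(float)
    if len(q): P=onz(c,q,.088);print('ring',len(q),P.min(0).round(4),P.max(0).round(4),'z',np.median(X[m][:,2]))
rep('wrist',c,X,hsv)
for n in('scene','side'):
    p,d=arm.grab_frame(n);c=arm.calibration(n);rep(n,c,cloud(c,d),cv2.cvtColor(p,cv2.COLOR_RGB2HSV))
"
```

```text
[-0.485774   -0.7223107   0.68944897] [ 0.50851772 -0.01347305  0.25706923] 27.85
scene shaft 23 [ 0.6357 -0.0143  0.1012] axis [ 0.6392 -0.0124]
scene head 88 [ 0.6323 -0.0141  0.1273] axis [ 0.64   -0.0099]
top 0.14432234175067227
side shaft 67 [ 0.6372 -0.0064  0.0966] axis [ 0.6385 -0.0102]
side head 74 [ 0.636  -0.0019  0.1255] axis [ 0.6388 -0.0102]
top 0.1459110517183959
wrist tabtop 340 [ 0.6074 -0.0142  0.1181] ((609.8143920898438, -14.01762580871582), (37.725563049316406, 8.859267234802246), 4.457467555999756) [0.1162 0.1182 0.1195]
ring 168 [ 0.6264 -0.0249  0.088 ] [0.6475 0.0021 0.088 ] z 0.08982859629942194
scene tabtop 58 [ 0.6069 -0.014   0.1175] ((608.7728271484375, -13.353347778320312), (40.84658432006836, 10.163025856018066), 4.404423713684082) [0.1135 0.1178 0.1202]
ring 27 [ 0.624 -0.024  0.088] [ 0.649  -0.0089  0.088 ] z 0.08996876021224043
side tabtop 80 [ 0.6105 -0.0092  0.118 ] ((610.59423828125, -9.513866424560547), (35.440853118896484, 14.128010749816895), 0.7292838096618652) [0.1136 0.1186 0.1217]
ring 51 [ 0.6221 -0.0281  0.088 ] [0.647  0.0008 0.088 ] z 0.09244662195612774
```

The collar lies flat: its tab top is at 0.118 m, against 0.119 m expected. The ring centre is about (0.638, -0.011), which is around the rod at (0.639, -0.011), and the rod is still on the floor of the bore. Handing in.

```bash
python3 -c "
from workcell import arm
print(arm.sign_off())"
```

```text
the job is handed in; nothing more can be done
None
```

I handed the job in after about 28 s of the 61 s allowed, with the rod standing on the floor of the clear middle bore and the collar released flat on the block around it; the hand-in returned no verdict.

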